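Find the hidden index groove with the locating key

ROBOT

A 6-joint arm with a two-finger parallel gripper is mounted at the origin on a cart in front of the work surface, level with it; the furniture and walls round the work are solid. World frame = base frame: x ahead of the robot, y to its left, z up, the work surface at z = 0. Lengths are in m, angles in rad, forces in N, time in s.
With the tool pointing down it reaches from about 0.3 to 0.95 m from the base axis. Payload 3.1 kg.
Tool frame: the origin (TCP) lies midway between the tips of the shut fingers; the grasp point (between the pads) lies arm.grip_depth behind it (arm.grip_depth is the distance from the TCP to the grasp point, in m); z points along the fingers, y is the line along which they close (so a half turn about z gives the same grasp; the last joint's range is limited). The gripper opens to 85 mm and grips with 20 to 120 N. Pads are 22 mm wide; open, the fingers measure 114 mm over their backs; the gripper's body (76 mm by 85 mm) begins 54 mm behind the grasp point. The pads swing forward as they close: fully open they stand 13 mm farther back than shut.
Start: joints at [1.143, 0.308, 1.634, -0, 1.2, -0.07], TCP at [0.219, 0.585, 0.231] pointing down, gripper open.
Joint ranges: [-3.06, 3.06], [-0.79, 1.96], [0.05, 2.63], [-1.19, 4.34], [0.05, 2.64], [-2.94, 2.94]. Speed limits (rad/s): [2.79, 2.79, 3.14, 3.14, 3.14, 3.14].

INTERFACE

Orientations are given as a rotation vector (axis times angle).
In Python, from workcell import arm, imaging gives the robot as it stands (arm), with the cameras (imaging).
- The arm moves only by the shell command python3 drive.py 'ROWS' [FORCE]. ROWS is rows parted by semicolons, their numbers by spaces, 1 to 5 of them, each of 7 numbers: the finger opening in m, then dx, dy, dz in m, then a rotation vector rx, ry, rz in rad; each row shifts and turns the commanded pose from where the row before left it, along the tool's axes as they then stand; what a row does not reach is not made up. A row lasts 1/12 s, in which the tool goes at most 0.0417 m and 0.125 rad, less where a joint would pass 70% of its speed; a pose out of reach is approached as far as the arm can. The fingers move at their own pace and stop on an object; FORCE is the grip in N (left out, the last holds). Time passes only in rows, so rows that do not move let the fingers close. It prints the time, the measured TCP pose, the force, the opening and the grip force at its end.
- arm.get_obs(): the state, without advancing time (a new reading comes with each control period).
- imaging.capture(name): name is "side" or "top"; returns a dict with "img" (400x640x3 uint8, blue, green, red), "fovy" (degrees; the focal length in pixels is half the picture's height over the tangent of half this angle, whatever the lens; pixels are square), "cx", "cy" (the principal point, pixels), "pose" (4x4, takes a point from camera to world coordinates). Camera axes: x right, y down, z forward; pixel columns grow to the right and rows downward; lengths in m; the calibration is good to about 2 mm. A picture is of the moment at which its call begins. There is no depth.
- arm.hand_in(): hands the job in; it is judged then, once.
The state is a dict: "t": time; "joints": joint angles; "joint_velocities": joint speeds; "effort": joint torques, N m; "position": TCP position; "ee_rot": TCP orientation; "contact_force": force on the tool from outside, world axes, zero at the start; "moment": the same for the moment, N m; "width": finger opening in m; "finger_force": force on a finger pad.
Only numpy, scipy, OpenCV 4.12 (cv2) and the standard library are available. Lean on these libraries where they do the work, as an engineer would, in place of code of your own. Each camera call takes 0.05 s, during which the arm holds its last target. There are 200 camera calls.

TASK

Take the locating key out of its parking stand, stand it on a clear bit of the bench, let go and take it again by the other two faces of its head, then put its foot into the open entry of the guarded rail and slide it along the slot until you feel it drop into the hidden groove. Stop there and leave the key fully down in the groove, upright and let go; do not knock the spray can, the mug or the tape roll about.

Things in the scene. Friction and masses are not known exactly. Their poses are not given: they have to be found in the camera images.
- key: Locating key, 98 mm tall, 0.3 kg: upside-down T of bare steel with a black head. Origin: centre of underside; z up, x = its travel direction in the rail, y across; half a turn about z makes no difference. Foot 24 (x) x 52 (y) x 18 mm; its lowest 8 mm are two toes 24 x 11.5 mm, 14.5 to 26 mm either side of the middle. Stem 18 x 18 mm. It stands safely on the bench.
- key_head (a point): Centre of the key's head, 78 mm above its underside. The head is a block 32 (x) x 40 (y) x 40 mm, reaching from 58 to 98 mm above the underside; grip it here from above.
- rail: Guarded rail, fixed, 220 x 78 x 110 mm on a flange 100 mm wide, 6 mm thick. x along it from entry to far end, z up; origin at bench level on the middle line, 104 mm from the entry end. Two guard plates (inner faces at y = +-31 mm, top at 110 mm) run the full length: inside, fingers fit only before and behind the head along x, not beside it. End plates are 44 mm high.
- entry (a point): Middle of the entry's floor, at rail x = -77 mm, 14 mm above the bench; axes as the rail's. The entry is an opening in the lips, rail x from -98 to -56 mm and 60 mm wide, where the key's foot goes straight down, key x along rail x. From here the foot slides to +x under the lips.
- slot (a point): Point in the slot, rail x = +10 mm, 44 mm up. Lips (36 to 44 mm up) leave a slot 26 mm wide for the stem, flared at the entry, over a cavity 60 mm wide: 4 mm play over the foot and each side. Hidden under the lips a square-edged groove 27 mm long, 8 mm deep crosses the floor, its middle anywhere from rail x = -20 to +40 mm. Key underside: 14 mm up on the floor, 6 in the groove.
- stand: The parking stand, fixed: base plate 110 (x) x 72 (y) x 6 mm with two upright cheeks, 60 mm wide, 104 mm high, whose inner faces stand 25 mm before and behind the middle along its x. Origin: centre of its underside. The key stands on the base plate between the cheeks, its x along the stand's x so it can be gripped only across its y.
- aerosol: Spray can, bystander, loose, 59 mm across, 225 mm tall, upright; origin at the centre of its underside.
- mug: Dark mug with handle, bystander, loose, 88 x 126 x 106 mm tall; origin at the centre of its extent on the bench, the handle towards its -y.
- tape_roll: Roll of tape lying flat, bystander, loose, 88 mm across, 48 mm high; origin at the centre of its underside. Between the rail and the stand, nearer than x = 0.57 m, the bench is otherwise bare; farther back on the left stands a tool case.

How it is judged:
On the way, in this order (a step that is already met when the one before it is completed fails the run):
1. the key stands upright on the bench, let go (height (world z) of key below 0.004 m and angle between key's own z axis and vertical below 0.1 rad and contact force between the fingers and key below 0.1 N), for 0.2 s.
2. the key's foot is down in the rail's entry (z of key in the frame of rail between 0.011 and 0.02 m and x of key in the frame of rail between -0.1 and -0.05 m and y of key in the frame of rail between -0.01 and 0.01 m), for 0.1 s.
At the end, for the whole second after the job is handed in: The key stands in the rail's groove: its underside less than 8.5 mm above the bench (it rides at 14 mm on the floor and sits at 6 mm in the groove), between x = -30 and +50 mm and within 8 mm of the rail's middle line, upright within 0.08 rad, at rest and not touched by the fingers (z of key in the frame of rail between 0.003 and 0.0085 m and x of key in the frame of rail between -0.03 and 0.05 m and y of key in the frame of rail between -0.008 and 0.008 m and angle between key's own z axis and vertical below 0.08 rad and linear speed of key below 0.02 m/s and contact force between the fingers and key below 0.1 N).
It fails at once if the spray can is moved more than 30 mm (distance of aerosol from where it was at the start of the episode above 0.03 m).
It fails at once if the mug is moved more than 30 mm (distance of mug from where it was at the start of the episode above 0.03 m).
It fails at once if the tape roll is moved more than 30 mm (distance of tape_roll from where it was at the start of the episode above 0.03 m).
It also fails if it takes over 72 s, if anything falls off the work surface, if the arm or the gripper's body presses on something with over 40 N, if the wrist force passes 120 N, or if a joint passes its speed limit or range.

## Working session

There is one attempt and no reset: what is moved stays moved. The work goes in short steps, Python scripts to look and compute and a shell command to move; the robot and the scene stay as the last step left them, time stands still between calls to the robot, and variables do not carry over. Pictures are saved under pics/ and viewed, at most 10 in all, crops included, and the job is handed in when it is done.

```bash
ls; mkdir -p pics
python3 - <<'E'
from workcell import arm, imaging
import cv2,numpy as np
np.set_printoptions(precision=4,suppress=True)
for n in("side","top"):
    c=imaging.capture(n); cv2.imwrite(f"pics/{n}0.png",c["img"]); print(n,c["fovy"],c["cx"],c["cy"],c["pose"])
print(arm.get_obs(),arm.grip_depth)
E
```

```text
drive.py
pics
workcell.py
side 43.14175030077905 322.7494413991725 187.3176674615772 [[-0.9697 -0.1683  0.1769  0.4163]
 [-0.2441  0.6532 -0.7167  0.8258]
 [ 0.005  -0.7382 -0.6745  0.8637]
 [ 0.      0.      0.      1.    ]]
top 43.322626370248685 315.9889989513778 197.38913857717532 [[ 0.0232 -0.9817  0.1892  0.3872]
 [-0.9997 -0.0226  0.0049 -0.0285]
 [-0.0005 -0.1893 -0.9819  1.2544]
 [ 0.      0.      0.      1.    ]]
{'t': 0.1, 'joints': array([ 1.1433,  0.309 ,  1.6351, -0.    ,  1.1997, -0.0697]), 'joint_velocities': array([ 0.0006, -0.0033, -0.0049, -0.0014, -0.0022,  0.0014]), 'effort': array([ -0.0013, -41.6409, -27.7644,  -0.0002,   0.0039,   0.    ]), 'position': array([0.2186, 0.5847, 0.2301]), 'ee_rot': array([-0.5589, -3.091 ,  0.0033]), 'contact_force': array([-0.4901,  0.3167, -0.8512]), 'moment': array([ 0.036 , -0.0237,  0.0056]), 'finger_force': 0.0, 'width': 0.085517129050352} 0.0187
```

View pics/side0.png

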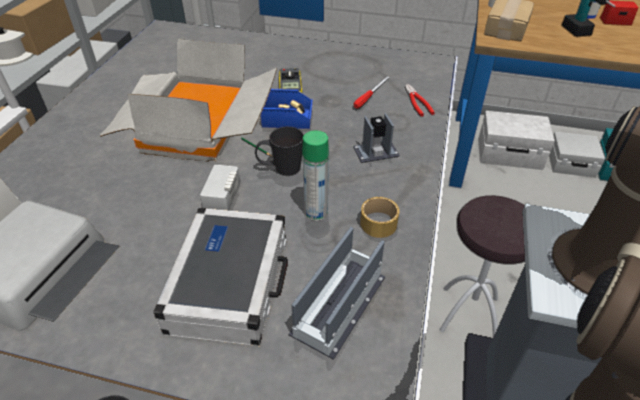

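View pics/top0.png

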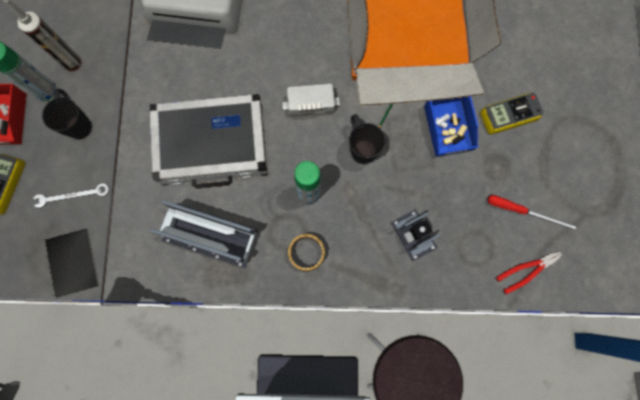

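The side view has the rail at about (338,295), the stand with the key at (376,140), the can at (316,175), the mug at (287,150) and the tape at (379,217). The top view has the rail at (205,235), the stand at (416,234), the can at (307,180) and the tape at (307,252). I'll crop in for detail.

Run:
```python
import cv2,numpy as np
s=cv2.imread("pics/side0.png");t=cv2.imread("pics/top0.png")
z=lambda a,f:cv2.resize(a,None,fx=f,fy=f,interpolation=cv2.INTER_CUBIC)
a=np.hstack([z(s[225:360,280:395],3.4)[:450,:390],z(t[195:275,145:265],3.4)[:272].copy() if 0 else np.pad(z(t[195:275,145:265],3.4),((0,187),(0,0),(0,0)))[:450]])
cv2.imwrite("pics/c1.png",a);print(a.shape)
b=np.hstack([z(s[105:170,345:410],6),z(t[202:267,385:450],6)]);cv2.imwrite("pics/c2.png",b);print(b.shape)
```

```text
(450, 798, 3)
(390, 780, 3)
```

View pics/c1.png

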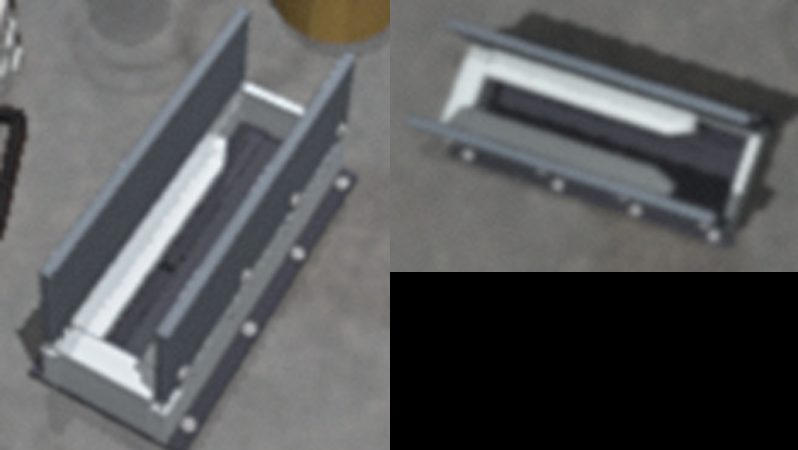

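View pics/c2.png

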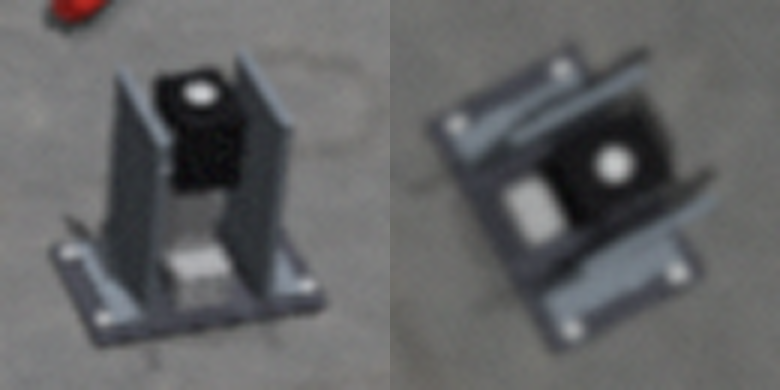

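The rail's entry is the end towards the tape (right in the top view), where the lips stop. The key's head top carries a white dot, at about (378,120) in the side view and (422,229) in the top view. The stand and the flange have white bolts. I'll measure all of these from both views.

```bash
cat > h.py <<'E'
import cv2,numpy as np
np.set_printoptions(precision=4,suppress=True)
import re
from workcell import arm, imaging
def cam(n):
    c=imaging.capture(n);c["f"]=c["img"].shape[0]/2/np.tan(np.radians(c["fovy"])/2);return c
def ray(c,p):
    d=c["pose"][:3,:3]@np.array([(p[0]-c["cx"])/c["f"],(p[1]-c["cy"])/c["f"],1.]);return c["pose"][:3,3],d/np.linalg.norm(d)
def tri(c1,p1,c2,p2):
    A=[];b=[]
    for c,p in((c1,p1),(c2,p2)):
        o,d=ray(c,p);P=np.eye(3)-np.outer(d,d);A.append(P);b.append(P@o)
    A=np.vstack(A);b=np.hstack(b);x=np.linalg.lstsq(A,b,rcond=None)[0]
    return x,np.linalg.norm(A@x-b)
def plane(c,p,z):
    o,d=ray(c,p);return o+d*(z-o[2])/d[2]
def proj(c,X):
    q=np.linalg.inv(c["pose"])@np.append(X,1);return np.array([c["cx"],c["cy"]])+c["f"]*q[:2]/q[2]
def dot(c,p,r=3):
    x,y=np.round(p).astype(int);g=c["img"][y-r:y+r+1,x-r:x+r+1].astype(float).min(2)
    w=np.clip(g-np.percentile(g,60),0,None);Y,X=np.mgrid[y-r:y+r+1,x-r:x+r+1]
    return np.array([(w*X).sum(),(w*Y).sum()])/w.sum()
E
python3 - <<'E'
from h import *
S=cam("side");T=cam("top")
s=lambda x,y:np.array([280+x/3.4,225+y/3.4]);t=lambda x,y:np.array([145+(x-390)/3.4,195+y/3.4])
s2=lambda x,y:np.array([345+x/6,105+y/6]);t2=lambda x,y:np.array([385+(x-390)/6,202+y/6])
print("head",tri(S,dot(S,s2(200,93)),T,dot(T,t2(612,165))))
for a,b in(((69,250),(676,270)),((104,318),(560,69)),((308,286),(570,328)),):pass
print("stand bolts T z6",[plane(T,dot(T,t2(*q),2),.008)[:2] for q in((560,69),(456,123),(676,270),(570,328))])
print("stand bolts S",[plane(S,dot(S,s2(*q),2),.008)[:2] for q in((69,250),(104,318),(308,286))])
# rail: near flange bolts, far-left..entry
SB=[(189,425),(250,328),(298,253),(342,183)];TB=[(468,155),(558,185),(635,210),(713,235)]
for a,b in zip(SB,TB): print("bolt",*tri(S,dot(S,s(*a),2),T,dot(T,t(*b),2)),plane(S,dot(S,s(*a),2),.008)[:2],plane(T,dot(T,t(*b),2),.008)[:2])
for n,a,b in(("farplate far",(44,278),(449,22)),("farplate entry",(245,12),(765,120)),("near far",(163,337),(411,122)),("near entry",(352,58),(714,217))):
    print(n,*tri(S,s(*a),T,t(*b)))
# tape, can
for n,c in(("S",S),("T",T)):
    h=cv2.cvtColor(c["img"],cv2.COLOR_BGR2HSV)
    m=cv2.inRange(h,(12,80,60),(28,255,255));N,l,st,ce=cv2.connectedComponentsWithStats(m)
    for i in range(1,N):
        if st[i,4]>60:print(n,"tape?",ce[i],st[i],plane(c,ce[i],.03)[:2])
    m=cv2.inRange(h,(55,100,40),(85,255,255));N,l,st,ce=cv2.connectedComponentsWithStats(m)
    for i in range(1,N):
        if st[i,4]>60:print(n,"can?",ce[i],st[i],plane(c,ce[i],.21)[:2])
E
```

```text
head (array([ 0.54  , -0.2677,  0.1052]), np.float64(0.0007593490919498224))
stand bolts T z6 [array([ 0.5926, -0.2665]), array([ 0.5684, -0.223 ]), array([ 0.5093, -0.3129]), array([ 0.4852, -0.2693])]
stand bolts S [array([ 0.5917, -0.2686]), array([ 0.5669, -0.2256]), array([ 0.4838, -0.2709])]
bolt [0.5104 0.3435 0.0085] 0.0008201547477812666 [0.5098 0.3433] [0.511  0.3437]
bolt [0.4901 0.2763 0.0084] 0.0007349147361727169 [0.4896 0.2761] [0.4907 0.2764]
bolt [0.4729 0.2187 0.0081] 0.0009533820915958833 [0.4723 0.2186] [0.4736 0.2187]
bolt [0.4558 0.1612 0.0088] 0.001085315479470411 [0.455  0.1606] [0.4566 0.1613]
farplate far [0.5909 0.3343 0.1024] 0.0004889586350902137
farplate entry [0.5291 0.116  0.0946] 0.0009814592301374335
near far [0.5219 0.354  0.1038] 8.225160847558408e-05
near entry [0.4607 0.1458 0.1049] 0.0027007881472905964
S tape? [38.6765 22.91  ] [   0    0   74   54 2612] [ 1.8956 -0.6836]
S tape? [558.7009  35.543 ] [ 476    0  164   72 7853] [ 0.0004 -1.0731]
S tape? [207.6378  98.5457] [ 167   82   73   58 1477] [ 1.0683 -0.3585]
S tape? [ 29.9896 116.5833] [ 26 108  10  17  96] [ 1.5221 -0.1423]
S tape? [  9.6098 135.9574] [  0 123  23  29 305] [ 1.515  -0.0484]
S tape? [185.1863 148.4125] [133 137  94  21 526] [ 1.0271 -0.1176]
S tape? [379.1593 216.6139] [ 360  197   40   41 1111] [0.485  0.0044]
S tape? [ 94.8582 376.617 ] [  0 352 184  48 282] [0.8981 0.5088]
S can? [314.8122 146.0069] [302 131  26  31 724] [0.6354 0.0104]
T tape? [414.2423  33.5267] [ 357    0  113   69 6731] [ 1.0698 -0.2717]
T tape? [503.251  122.5104] [480 107  62  28 482] [ 0.8284 -0.4951]
T tape? [454.4874 134.2941] [444 126  22  17 119] [ 0.7942 -0.3699]
T tape? [ 11.0626 184.3443] [  0 157  26  58 607] [0.6387 0.7372]
T tape? [305.9768 251.3457] [288 233  38  38 431] [ 0.4893 -0.0012]
T can? [ 7.0381 58.2893] [  0  42  18  30 394] [0.8886 0.6733]
T can? [307.023  175.2574] [295 161  26  30 610] [ 0.636  -0.0031]
```

```bash
cat > rect.py <<'E'
from h import *
def rect(c,o,ang,z,xs,ys,s=2):
    # rectify plane z in a local frame: cols = local x, rows = local y (s px per mm)
    X,Y=np.meshgrid(np.arange(*xs,1/s)/1000,np.arange(*ys,1/s)/1000)
    ca,sa=np.cos(ang),np.sin(ang);P=np.stack([o[0]+ca*X-sa*Y,o[1]+sa*X+ca*Y,0*X+z,0*X+1],-1)@np.linalg.inv(c["pose"]).T
    return cv2.remap(c["img"],(c["cx"]+c["f"]*P[...,0]/P[...,2]).astype(np.float32),(c["cy"]+c["f"]*P[...,1]/P[...,2]).astype(np.float32),cv2.INTER_CUBIC)
E
python3 - <<'E'
from rect import *
o=(.5232,.2314);a=np.radians(73.4)
out=[]
for n in("top","side"):
    c=cam(n)
    for z in(.110,.044): out.append(rect(c,o,a,z,(-130,140),(-65,65),1.4))
h,w=out[0].shape[:2]
for i in out:
    for x in range(-120,140,20):cv2.line(i,(int((x+130)*1.4),0),(int((x+130)*1.4),4 if x else 12),(0,0,255),1)
    for y in(-35,0,35):cv2.line(i,(0,int((y+65)*1.4)),(8,int((y+65)*1.4)),(0,255,255),1)
im=np.vstack([np.hstack(out[:2]),np.hstack(out[2:])]);cv2.imwrite("pics/r1.png",im);print(im.shape)
E
```

```text
(364, 756, 3)
```

View pics/r1.png

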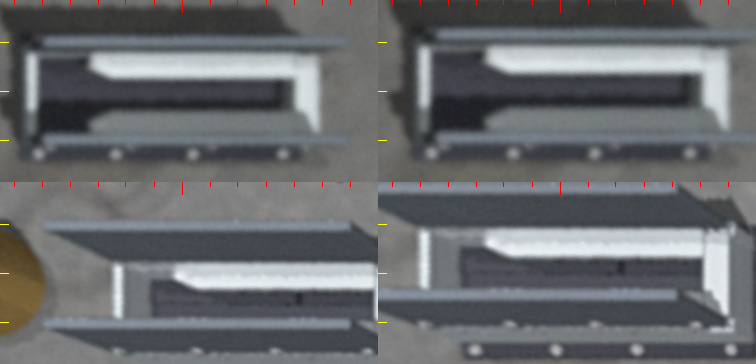

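The rectified panels show the plate tops symmetric about y ≈ 0 (rows 43 and 139 in the top panel). The ends put the rail origin about 3.5 mm further along x, so origin ≈ (0.5237, 0.2349), heading 73.4°, with the entry at the left, next to the tape. Next, the approach to the key.

```bash
cat > go.py <<'E'
from h import *
from scipy.spatial.transform import Rotation as R
import sys
def go(x,y,z,yaw):
    # tool-axis shift at present orientation, turn about tool axes to 'pointing down, tool y at yaw deg'
    o=arm.get_obs();r=R.from_rotvec(o["ee_rot"]);d=r.inv().apply(np.array([x,y,z])-o["position"])
    a=np.radians(yaw);ty=np.array([np.cos(a),np.sin(a),0]);tz=np.array([0,0,-1.]);g=R.from_matrix(np.stack([np.cross(ty,tz),ty,tz],1))
    print("t",round(o["t"],2),"pos",o["position"],"F",o["contact_force"],"w",round(o["width"],4),"shift",d,"turn",(r.inv()*g).as_rotvec(),"j",o["joints"])
go(*map(float,sys.argv[1:]))
E
python3 go.py .54 -.2677 .23 -60.9
```

```text
t 0.3 pos [0.2188 0.5852 0.2308] F [ 0.3438 -0.2713 -0.0123] w 0.0855 shift [-0.5996 -0.6864  0.0013] turn [-0.0005  0.0009  2.2759] j [ 1.1433  0.3084  1.6343  0.      1.1997 -0.0697]
```

```bash
R='0.085 -0.024 -0.0275 0 0 0 0'
python3 drive.py '0.085 -0.024 -0.0275 0 0 0 0;0.085 -0.024 -0.0275 0 0 0 0;0.085 -0.024 -0.0275 0 0 0 0;0.085 -0.024 -0.0275 0 0 0 0;0.085 -0.024 -0.0275 0 0 0 0'
python3 drive.py '0.085 -0.024 -0.0275 0 0 0 0;0.085 -0.024 -0.0275 0 0 0 0;0.085 -0.024 -0.0275 0 0 0 0;0.085 -0.024 -0.0275 0 0 0 0;0.085 -0.024 -0.0275 0 0 0 0'
python3 drive.py '0.085 -0.024 -0.0275 0 0 0 0;0.085 -0.024 -0.0275 0 0 0 0;0.085 -0.024 -0.0275 0 0 0 0;0.085 -0.024 -0.0275 0 0 0 0;0.085 -0.024 -0.0275 0 0 0 0'
python3 drive.py '0.085 -0.024 -0.0275 0 0 0 0;0.085 -0.024 -0.0275 0 0 0 0;0.085 -0.024 -0.0275 0 0 0 0;0.085 -0.024 -0.0275 0 0 0 0;0.085 -0.024 -0.0275 0 0 0 0'
python3 drive.py '0.085 -0.024 -0.0275 0 0 0 0;0.085 -0.024 -0.0275 0 0 0 0;0.085 -0.024 -0.0275 0 0 0 0;0.085 -0.024 -0.0275 0 0 0 0;0.085 -0.024 -0.0275 0 0 0 0'
python3 drive.py '0.085 0 0 0 0 0 0.12;0.085 0 0 0 0 0 0.12;0.085 0 0 0 0 0 0.12;0.085 0 0 0 0 0 0.12;0.085 0 0 0 0 0 0.12'
python3 drive.py '0.085 0 0 0 0 0 0.12;0.085 0 0 0 0 0 0.12;0.085 0 0 0 0 0 0.12;0.085 0 0 0 0 0 0.12;0.085 0 0 0 0 0 0.12'
python3 drive.py '0.085 0 0 0 0 0 0.12;0.085 0 0 0 0 0 0.12;0.085 0 0 0 0 0 0.12;0.085 0 0 0 0 0 0.12;0.085 0 0 0 0 0 0.12'
python3 drive.py '0.085 0 0 0 0 0 0.12;0.085 0 0 0 0 0 0.12;0.085 0 0 0 0 0 0.12;0.085 0 0 0 0 0 0.12;0.085 0 0 0 0 0 0'
python3 go.py .54 -.2677 .065 -60.9
```

```text
t: 0.72
position: [0.2833, 0.413, 0.2312]
ee_rot: [0.558, 3.091, -0.0]
contact_force: [0.7, 0.4, 0.3]
width: 0.0849
finger_force: 0.0
t: 1.13
position: [0.3477, 0.2422, 0.2315]
ee_rot: [0.558, 3.091, 0.001]
contact_force: [0.5, 0.4, 0.1]
width: 0.0849
finger_force: 0.0
t: 1.55
position: [0.412, 0.0712, 0.2316]
ee_rot: [0.559, 3.09, 0.001]
contact_force: [-0.0, 1.1, 0.1]
width: 0.0848
finger_force: 0.0
t: 1.97
position: [0.4762, -0.0998, 0.2315]
ee_rot: [0.56, 3.091, 0.0]
contact_force: [-0.2, -0.0, -0.1]
width: 0.0846
finger_force: 0.0
t: 2.38
position: [0.5404, -0.2705, 0.2312]
ee_rot: [0.56, 3.091, 0.0]
contact_force: [0.7, 0.8, 1.5]
width: 0.085
finger_force: 0.0
t: 2.8
position: [0.54, -0.2689, 0.231]
ee_rot: [-1.456, -2.783, -0.0]
contact_force: [-1.0, 0.4, -0.0]
width: 0.085
finger_force: 0.0
t: 3.22
position: [0.5401, -0.2686, 0.2312]
ee_rot: [-2.213, -2.229, 0.0]
contact_force: [0.8, -0.7, 0.0]
width: 0.0851
finger_force: 0.0
t: 3.63
position: [0.5401, -0.2686, 0.2312]
ee_rot: [-2.773, -1.476, 0.0]
contact_force: [0.4, 0.8, 0.3]
width: 0.0851
finger_force: 0.0
t: 4.05
position: [0.5401, -0.2686, 0.2312]
ee_rot: [-3.043, -0.78, 0.0]
contact_force: [-0.4, -1.3, 0.6]
width: 0.0848
finger_force: 0.0
t 4.05 pos [ 0.5401 -0.2686  0.2312] F [-0.3788 -1.3223  0.6271] w 0.0848 shift [ 0.0004 -0.0008  0.1662] turn [-0.0001  0.0001 -0.0061] j [-0.5337  0.2668  1.6871  0.      1.1878  0.5352]
```

```bash
python3 drive.py '0.085 0 -0.0008 0.035 0 0 -0.006;0.085 0 0 0.035 0 0 0;0.085 0 0 0.035 0 0 0;0.085 0 0 0.035 0 0 0;0.085 0 0 0.026 0 0 0' 60
python3 drive.py '0.085 0 0 0 0 0 0;0.03 0 0 0 0 0 0;0.03 0 0 0 0 0 0;0.03 0 0 0 0 0 0;0.03 0 0 0 0 0 0' 60
python3 drive.py '0.03 0 0 0 0 0 0;0.03 0 0 0 0 0 0;0.03 0 0 0 0 0 0;0.03 0 0 0 0 0 0' 60
```

```text
t: 4.47
position: [0.5382, -0.2671, 0.0623]
ee_rot: [-3.036, -0.797, 0.004]
contact_force: [-0.7, 0.3, -0.6]
width: 0.085
finger_force: 0.0
t: 4.88
position: [0.5414, -0.2686, 0.0681]
ee_rot: [3.038, 0.792, 0.005]
contact_force: [-0.8, 1.9, 6.7]
width: 0.0395
finger_force: 63.4
t: 5.22
position: [0.5415, -0.2686, 0.0681]
ee_rot: [3.037, 0.792, 0.005]
contact_force: [-1.7, 1.4, 7.5]
width: 0.0392
finger_force: 63.5
```

```bash
python3 drive.py '0.03 0 0 -0.02 0 0 0;0.03 0 0 -0.03 0 0 0;0.03 0 0 -0.03 0 0 0;0.03 0 0 -0.03 0 0 0;0.03 0 0 -0.02 0 0 0'
python3 go.py .42 -.13 .19 -60.9
```

```text
t: 5.63
position: [0.5407, -0.2686, 0.1987]
ee_rot: [3.037, 0.792, 0.005]
contact_force: [1.3, -0.4, -2.8]
width: 0.0392
finger_force: 63.0
t 5.63 pos [ 0.5407 -0.2686  0.1987] F [ 1.2904 -0.4335 -2.7647] w 0.0392 shift [-0.0377 -0.18    0.0079] turn [ 0.0039 -0.002   0.0023] j [-0.5331  0.2971  1.7176 -0.0003  1.1225  0.5277]
```

```bash
python3 drive.py '0.03 -0.0075 -0.036 0 0 0 0;0.03 -0.0075 -0.036 0 0 0 0;0.03 -0.0075 -0.036 0 0 0 0;0.03 -0.0075 -0.036 0 0 0 0;0.03 -0.0075 -0.036 0 0 0 0'
python3 drive.py '0.03 0 0 0.03 0 0 0;0.03 0 0 0.03 0 0 0;0.03 0 0 0.03 0 0 0;0.03 0 0 0.03 0 0 0;0.03 0 0 0 0 0 0'
python3 go.py .42 -.13 .062 -60.9
```

```text
t: 6.05
position: [0.4174, -0.128, 0.1951]
ee_rot: [3.04, 0.792, 0.0]
contact_force: [0.1, 0.4, -2.5]
width: 0.0393
finger_force: 64.1
t: 6.47
position: [0.4137, -0.1269, 0.0705]
ee_rot: [-3.033, -0.791, 0.015]
contact_force: [-1.4, 0.6, -4.1]
width: 0.039
finger_force: 64.4
t 6.47 pos [ 0.4137 -0.1269  0.0705] F [-1.4073  0.5834 -4.077 ] w 0.039 shift [0.004  0.0059 0.0084] turn [-0.0091  0.0074  0.0024] j [-0.3982  0.188   2.1737 -0.0003  0.7916  0.6625]
```

```bash
python3 drive.py '0.03 0 0 0 0 0 0;0.03 0 0 0 0 0 0;0.03 0 0 0.004 0 0 0;0.03 0 0 0.001 0 0 0;0.03 0 0 0 0 0 0'
python3 go.py .42 -.13 .062 -60.9
```

```text
t: 6.88
position: [0.4202, -0.1296, 0.0714]
ee_rot: [3.039, 0.792, 0.003]
contact_force: [1.0, -0.1, -3.4]
width: 0.0394
finger_force: 64.5
t 6.88 pos [ 0.4202 -0.1296  0.0714] F [ 1.0428 -0.1471 -3.3981] w 0.0394 shift [-0.0003  0.0002  0.0094] turn [ 0.0019 -0.0015  0.0019] j [-0.3983  0.1904  2.1678 -0.0001  0.7809  0.6628]
```

```bash
python3 drive.py '0.03 0 0 0.004 0 0 0;0.03 0 0 0.002 0 0 0;0.03 0 0 0.001 0 0 0;0.03 0 0 0 0 0 0'
python3 drive.py '0.03 0 0 0.001 0 0 0;0.03 0 0 0.001 0 0 0;0.03 0 0 0 0 0 0'
```

```text
t: 7.22
position: [0.4188, -0.129, 0.0629]
ee_rot: [-3.04, -0.792, 0.001]
contact_force: [0.0, -0.4, -4.3]
width: 0.0397
finger_force: 64.5
t: 7.47
position: [0.4193, -0.1291, 0.0623]
ee_rot: [-3.039, -0.792, 0.001]
contact_force: [-2.6, 2.1, 8.0]
width: 0.0393
finger_force: 65.6
```

```bash
python3 drive.py '0.085 0 0 0 0 0 0;0.085 0 0 0 0 0 0;0.085 0 0 0 0 0 0;0.085 0 0 0 0 0 0;0.085 0 0 0 0 0 0'
python3 drive.py '0.085 0 0 0 0 0 0;0.085 0 0 -0.02 0 0 0;0.085 0 0 -0.03 0 0 0;0.085 0 0 -0.03 0 0 0;0.085 0 0 0 0 0 0'
python3 - <<'E'
from h import *
S=cam("side");T=cam("top")
p=[proj(c,(.4195,-.129,.098)) for c in(S,T)];print(p)
z=lambda c,q:cv2.resize(c["img"][int(q[1])-40:int(q[1])+40,int(q[0])-40:int(q[0])+40],None,fx=5,fy=5,interpolation=cv2.INTER_CUBIC)
cv2.imwrite("pics/k1.png",np.hstack([z(S,p[0]),z(T,p[1])]))
E
```

```text
t: 7.88
position: [0.4194, -0.1292, 0.0613]
ee_rot: [3.04, 0.792, 0.0]
contact_force: [0.3, 0.8, 0.5]
width: 0.0853
finger_force: 0.0
t: 8.3
position: [0.4236, -0.131, 0.1467]
ee_rot: [3.033, 0.79, 0.014]
contact_force: [1.5, -0.3, -0.4]
width: 0.085
finger_force: 0.0
[array([417.9809, 162.4893]), array([360.9166, 280.9818])]
```

View pics/k1.png

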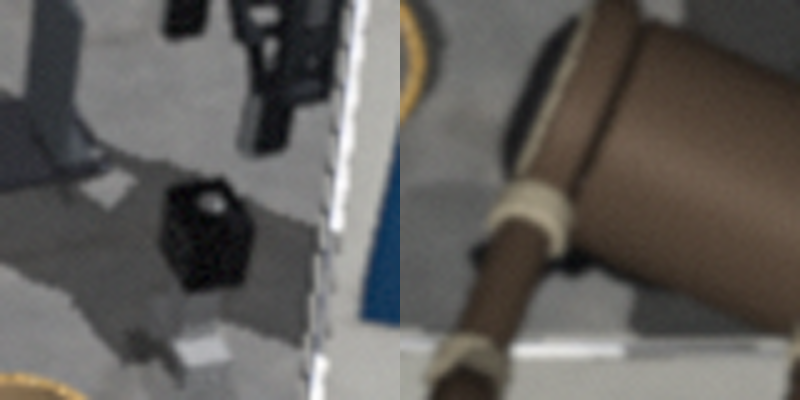

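The key stands upright on the bench, let go, with its dot at about (420,163) in the side view. The arm hides it in the top view. Now I'll turn the gripper by a quarter turn.

```bash
python3 drive.py '0.085 0 0 0 0 0 -0.12;0.085 0 0 0 0 0 -0.12;0.085 0 0 0 0 0 -0.12;0.085 0 0 0 0 0 -0.12;0.085 0 0 0 0 0 -0.12' >/dev/null
python3 drive.py '0.085 0 0 0 0 0 -0.12;0.085 0 0 0 0 0 -0.12;0.085 0 0 0 0 0 -0.12;0.085 0 0 0 0 0 -0.12;0.085 0 0 0 0 0 -0.12' >/dev/null
python3 drive.py '0.085 0 0 0 0 0 -0.12;0.085 0 0 0 0 0 -0.12;0.085 0 0 0 0 0 -0.12;0.085 0 0 0 0 0 -0.011;0.085 0 0 0 0 0 0'
python3 - <<'E'
from h import *
S=cam("side");print(plane(S,dot(S,(419.6,163)),.0985))
E
python3 go.py .4194 -.1292 .0613 29.1
```

```text
t: 9.65
position: [0.418, -0.1287, 0.1398]
ee_rot: [-1.591, -2.705, 0.001]
contact_force: [0.0, 0.8, -0.5]
width: 0.0852
finger_force: 0.0
[ 0.4177 -0.1293  0.0985]
t 9.7 pos [ 0.4182 -0.1288  0.1401] F [-0.7398 -0.8038  0.1953] w 0.0849 shift [-0.0011  0.0009  0.0788] turn [-0.0015 -0.0019 -0.0006] j [-0.3982  0.064   2.1322 -0.      0.9479 -0.9055]
```

```bash
python3 drive.py '0.085 0 0 0.03 0 0 0;0.085 0 0 0.03 0 0 0;0.085 0 0 0.014 0 0 0;0.085 0 0 0.004 0 0 0;0.085 0 0 0 0 0 0'
python3 drive.py '0.085 0 0 0 0 0 0;0.02 0 0 0 0 0 0;0.02 0 0 0 0 0 0;0.02 0 0 0 0 0 0;0.02 0 0 0 0 0 0' 50
python3 drive.py '0.02 0 0 0 0 0 0;0.02 0 0 0 0 0 0;0.02 0 0 0 0 0 0;0.02 0 0 0 0 0 0'
python3 go.py .4187 -.129 .061 29.1
```

```text
t: 10.12
position: [0.4177, -0.1286, 0.0618]
ee_rot: [-1.589, -2.705, 0.001]
contact_force: [-0.1, -0.9, -0.1]
width: 0.0849
finger_force: 0.0
t: 10.53
position: [0.4199, -0.1294, 0.0641]
ee_rot: [1.589, 2.708, 0.0]
contact_force: [-0.5, -0.0, 0.3]
width: 0.0379
finger_force: 0.0
t: 10.87
position: [0.42, -0.1295, 0.0641]
ee_rot: [1.589, 2.709, 0.0]
contact_force: [0.4, -0.4, 5.5]
width: 0.031
finger_force: 50.6
t 10.87 pos [ 0.42   -0.1295  0.0641] F [ 0.4235 -0.4241  5.4773] w 0.031 shift [ 0.0011 -0.0009  0.0031] turn [0.001  0.0012 0.0021] j [-0.3982  0.2052  2.1702 -0.      0.7645 -0.9082]
```

```bash
python3 drive.py '0.02 0 0 -0.03 0 0 0;0.02 0 0 -0.04 0 0 0;0.02 0 0 -0.04 0 0 0;0.02 0 0 -0.03 0 0 0;0.02 0 0 -0.012 0 0 0'
python3 go.py .5017 .1611 .21 73.4
```

```text
t: 11.28
position: [0.4213, -0.13, 0.2194]
ee_rot: [1.586, 2.704, 0.001]
contact_force: [0.1, -1.0, -3.4]
width: 0.0316
finger_force: 51.6
t 11.28 pos [ 0.4213 -0.13    0.2194] F [ 0.0982 -1.0183 -3.3922] w 0.0316 shift [0.2149 0.2123 0.0091] turn [ 0.002  0.007 -0.771] j [-0.3981 -0.0485  2.0629 -0.      1.1201 -0.9082]
```

```bash
python3 drive.py '0.02 0.025 0.025 0 0 0 0;0.02 0.027 0.0265 0 0 0 0;0.02 0.027 0.0265 0 0 0 0;0.02 0.027 0.0265 0 0 0 0;0.02 0.027 0.0265 0 0 0 0' >/dev/null
python3 drive.py '0.02 0.027 0.0265 0 0 0 0;0.02 0.027 0.0265 0 0 0 0;0.02 0.0265 0.0265 0 0 0 0;0.02 0 0 0 0 0 -0.11;0.02 0 0 0 0 0 -0.11'
python3 drive.py '0.02 0 0 0 0 0 -0.11;0.02 0 0 0 0 0 -0.11;0.02 0 0 0 0 0 -0.11;0.02 0 0 0 0 0 -0.11;0.02 0 0 0 0 0 -0.11'
python3 drive.py '0.02 0 0 0 0 0 0;0.02 0 0 0 0 0 0'
python3 go.py .5017 .1611 .2 73.4
```

```text
t: 12.12
position: [0.4977, 0.1621, 0.2136]
ee_rot: [-1.268, -2.872, 0.003]
contact_force: [0.2, -0.6, -4.0]
width: 0.0312
finger_force: 52.2
t: 12.53
position: [0.4972, 0.1596, 0.2135]
ee_rot: [-0.446, -3.106, 0.002]
contact_force: [-0.3, -0.1, -3.4]
width: 0.031
finger_force: 52.2
t: 12.7
position: [0.4976, 0.1597, 0.214]
ee_rot: [-0.459, -3.105, 0.001]
contact_force: [-0.3, 0.3, -4.1]
width: 0.0316
finger_force: 52.2
t 12.7 pos [0.4976 0.1597 0.214 ] F [-0.2849  0.289  -4.0508] w 0.0316 shift [-0.0035  0.0025  0.014 ] turn [-0.0013 -0.0023 -0.0039] j [ 0.2272  0.1309  1.8876  0.      1.1257 -1.05  ]
```

```bash
python3 drive.py '0.02 -0.0035 0.0025 0.013 0 0 -0.004;0.02 0 0 0.013 0 0 0;0.02 0 0 0 0 0 0;0.02 0 0 0 0 0 0'
python3 - <<'E'
from rect import *
o=(.5237,.2349);a=np.radians(73.4);out=[]
c=cam("side")
i1=c["img"][185:325,295:405]
cv2.imwrite("pics/e1.png",cv2.resize(i1,None,fx=4,fy=4,interpolation=cv2.INTER_CUBIC))
ca,sa=np.cos(a),np.sin(a)
p=arm.get_obs()["position"];print(p,(p[:2]-o)@[ca,sa],(p[:2]-o)@[-sa,ca])
for x,y in((-12,-26),(-12,26),(12,26),(12,-26)):
    X=p[0]+(ca*x-sa*y)/1e3,p[1]+(sa*x+ca*y)/1e3
    print(x,y,(proj(c,(*X,p[2]-.0641))-[295,185])*4,(proj(c,(*X,p[2]-.0461))-[295,185])*4)
for x,y in((-104,-31),(-104,31)):
    print("plate inner",(proj(c,(o[0]+(ca*x-sa*y)/1e3,o[1]+(sa*x+ca*y)/1e3,.11))-[295,185])*4)
E
```

```text
t: 13.03
position: [0.5014, 0.161, 0.188]
ee_rot: [-0.451, -3.106, 0.002]
contact_force: [0.1, 0.2, -3.5]
width: 0.0315
finger_force: 52.1
[0.5023 0.1612 0.1889] -0.07674726232294973 -0.0005082840968766572
-12 -26 [229.4461 171.8106] [231.0748 146.7724]
-12 26 [323.3467 212.0706] [326.1764 187.0339]
12 26 [301.1633 244.1157] [303.7576 219.0859]
12 -26 [206.2525 202.607 ] [207.6192 177.5602]
plate inner [234.5751 169.5376]
plate inner [344.6876 216.6454]
```

View pics/e1.png

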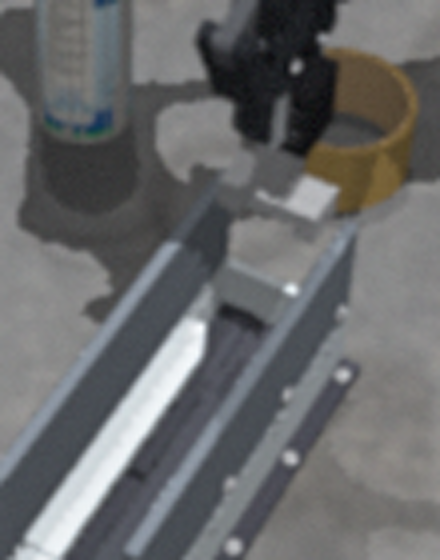

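Run:
```python
from rect import *
o=(.5237,.2349);a=np.radians(73.4)
c=cam("side");x0,y0,f=340,210,13
im=cv2.resize(c["img"][y0:y0+42,x0:x0+55],None,fx=f,fy=f,interpolation=cv2.INTER_CUBIC)
ca,sa=np.cos(a),np.sin(a);p=arm.get_obs()["position"]
def d(P,col):
    q=((proj(c,P)-[x0,y0]+.5)*f).astype(int);cv2.circle(im,tuple(map(int,q)),3,col,-1)
for x in(-12,12):
  for y in(-26,-9,9,26):
    X=p[0]+(ca*x-sa*y)/1e3,p[1]+(sa*x+ca*y)/1e3
    d((*X,p[2]-.0641),(0,255,255));d((*X,p[2]-.0461),(0,0,255))
for x in range(-104,-60,10):
  for y in(-39,-31,31,39): d((o[0]+(ca*x-sa*y)/1e3,o[1]+(sa*x+ca*y)/1e3,.11),(0,255,0))
cv2.imwrite("pics/e2.png",im)
```

```text
(no output)
```

View pics/e2.png

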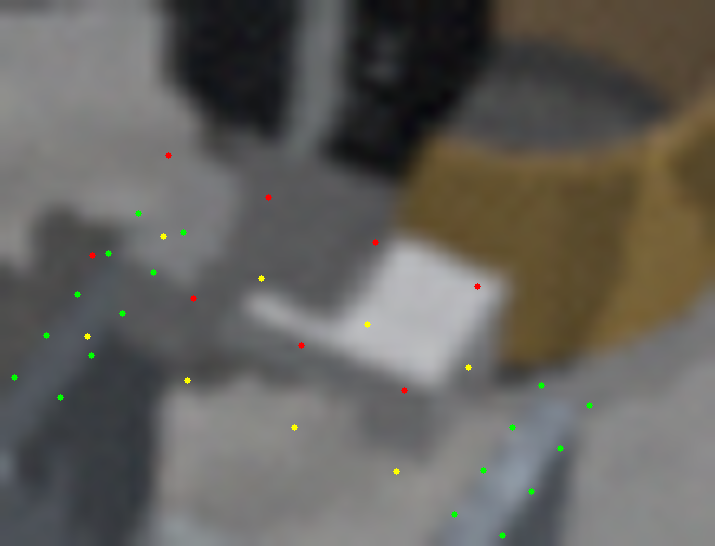

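The zoom shows the foot about 2.6 px right of where the TCP predicts it, while the rail's plate tops lie on their prediction. In this view the key sits roughly +3.5 mm in rail y. I'll shift by part of that, staying inside the 4 mm play on either hypothesis, then go down and feel.

```bash
python3 drive.py '0.02 -0.002 0.0015 0 0 0 0;0.02 0 0 0.015 0 0 0;0.02 0 0 0.02 0 0 0;0.02 0 0 0.02 0 0 0;0.02 0 0 0.012 0 0 0'
python3 drive.py '0.02 0 0 0 0 0 0;0.02 0 0 0 0 0 0'
python3 go.py .5017 .1611 .078 73.4
```

```text
t: 13.55
position: [0.5047, 0.1621, 0.1213]
ee_rot: [-0.449, -3.108, 0.001]
contact_force: [-0.6, -1.0, -4.2]
width: 0.0315
finger_force: 52.1
t: 13.72
position: [0.505, 0.1622, 0.1221]
ee_rot: [-0.449, -3.108, 0.001]
contact_force: [0.2, 1.0, -3.9]
width: 0.0312
finger_force: 52.1
t 13.72 pos [0.505  0.1622 0.1221] F [ 0.179   1.0341 -3.9193] w 0.0312 shift [ 0.0028 -0.0019  0.0441] turn [-0.0005 -0.0008  0.0027] j [ 0.2286  0.2634  1.9386 -0.0001  0.9406 -1.0551]
```

```bash
python3 drive.py '0.02 -0.002 0 0 0 0 0;0.02 -0.002 0 0 0 0 0;0.02 0 0 0 0 0 0'
python3 drive.py '0.02 -0.001 0 0 0 0 0;0.02 -0.001 0 0 0 0 0;0.02 0 0 0 0 0 0'
```

```text
t: 13.97
position: [0.5102, 0.1614, 0.1237]
ee_rot: [0.449, 3.107, 0.002]
contact_force: [-1.0, -0.2, -3.7]
width: 0.0318
finger_force: 52.2
t: 14.22
position: [0.5103, 0.1608, 0.1225]
ee_rot: [-0.449, -3.108, -0.001]
contact_force: [-3.8, 1.1, -1.4]
width: 0.0313
finger_force: 52.4
```

```bash
python3 drive.py '0.02 0.003 0 0 0 0 0;0.02 0.003 0 0 0 0 0;0.02 0.003 0 0 0 0 0;0.02 0 0 0 0 0 0'
python3 drive.py '0.02 0.001 0 0 0 0 0;0.02 0 0 0 0 0 0'
python3 drive.py '0.02 0.001 0 0 0 0 0;0.02 0 0 0 0 0 0'
python3 drive.py '0.02 0.001 0 0 0 0 0;0.02 0 0 0 0 0 0'
```

```text
t: 14.55
position: [0.5016, 0.163, 0.1221]
ee_rot: [-0.448, -3.109, 0.001]
contact_force: [-0.2, -0.1, -3.6]
width: 0.0315
finger_force: 52.3
t: 14.72
position: [0.5013, 0.1633, 0.1223]
ee_rot: [0.449, 3.109, -0.0]
contact_force: [-0.0, -0.5, -3.7]
width: 0.0315
finger_force: 52.3
t: 14.88
position: [0.5004, 0.1636, 0.1223]
ee_rot: [0.449, 3.109, 0.0]
contact_force: [0.3, 1.8, -3.8]
width: 0.0313
finger_force: 52.3
t: 15.05
position: [0.5002, 0.1637, 0.1225]
ee_rot: [0.448, 3.107, -0.0]
contact_force: [1.7, -0.9, -3.9]
width: 0.031
finger_force: 52.1
```

Feeling both plates gives contacts at TCP x = 0.5102 and 0.5003, 10 mm apart as the play predicts. The middle is therefore 0.505. Now centring and going down.

```bash
python3 drive.py '0.02 -0.003 0 0 0 0 0;0.02 -0.003 0 0 0 0 0;0.02 0 0 0.006 0 0 0;0.02 0 0 0.006 0 0 0;0.02 0 0 0 0 0 0'
python3 drive.py '0.02 0 0 0.006 0 0 0;0.02 0 0 0.006 0 0 0;0.02 0 0 0.006 0 0 0;0.02 0 0 0 0 0 0'
python3 drive.py '0.02 0 0 0.006 0 0 0;0.02 0 0 0.005 0 0 0;0.02 0 0 0 0 0 0'
python3 drive.py '0.02 0 0 0.002 0 0 0;0.02 0 0 0 0 0 0;0.02 0 0 0 0 0 0'
```

```text
t: 15.47
position: [0.5035, 0.1618, 0.1084]
ee_rot: [-0.449, -3.106, 0.002]
contact_force: [-0.6, -0.2, -4.1]
width: 0.0314
finger_force: 52.1
t: 15.8
position: [0.5036, 0.1619, 0.0905]
ee_rot: [-0.448, -3.106, 0.002]
contact_force: [-0.8, -0.5, -3.8]
width: 0.0312
finger_force: 52.1
t: 16.05
position: [0.5042, 0.162, 0.0801]
ee_rot: [-0.449, -3.107, 0.001]
contact_force: [0.3, -0.4, -3.1]
width: 0.0314
finger_force: 52.2
t: 16.3
position: [0.5052, 0.1622, 0.0794]
ee_rot: [0.449, 3.109, 0.0]
contact_force: [0.1, 1.1, -3.2]
width: 0.0317
finger_force: 52.2
```

```bash
python3 drive.py '0.02 0 0 0.001 0 0 0;0.02 0 0 0 0 0 0;0.02 0 0 0 0 0 0'
python3 drive.py '0.02 0 0 0.001 0 0 0;0.02 0 0 0 0 0 0;0.02 0 0 0 0 0 0'
```

```text
t: 16.55
position: [0.5054, 0.1623, 0.0785]
ee_rot: [0.449, 3.109, 0.0]
contact_force: [0.1, -0.1, -4.4]
width: 0.0315
finger_force: 52.4
t: 16.8
position: [0.5054, 0.1623, 0.0785]
ee_rot: [0.449, 3.109, 0.0]
contact_force: [-2.8, -0.1, 5.4]
width: 0.0311
finger_force: 53.2
```

```bash
python3 drive.py '0.02 0 0.004 -0.0003 0 0 0;0.02 0 0.004 0 0 0 0;0.02 0 0.004 0 0 0 0;0.02 0 0.004 0 0 0 0;0.02 0 0.004 0 0 0 0'
python3 drive.py '0.02 0 0.004 0 0 0 0;0.02 0 0.004 0 0 0 0;0.02 0 0.004 0 0 0 0;0.02 0 0.004 0 0 0 0;0.02 0 0 0 0 0 0'
```

```text
t: 17.22
position: [0.5115, 0.1808, 0.0784]
ee_rot: [0.447, 3.108, -0.003]
contact_force: [-1.2, -6.3, 5.9]
width: 0.0316
finger_force: 53.5
t: 17.63
position: [0.5164, 0.197, 0.0784]
ee_rot: [0.447, 3.108, -0.0]
contact_force: [-0.5, -3.1, 5.6]
width: 0.0315
finger_force: 53.4
```

Sliding freely with light pressure on the floor. I'll continue in small typed steps, with a check between them that stops the chain on a drop or a lateral jam.

```bash
cat > chk.py <<'E'
import sys
from h import *
o=arm.get_obs();p=o["position"];f=o["contact_force"];q=p[:2]-[.5266,.2340]
x,y=q@[.286,.958]*1e3,q@[-.958,.286]*1e3;fx=f[:2]@[.286,.958];fy=f[:2]@[-.958,.286]
print(f"t {o['t']:.2f} x {x:.1f} y {y:.1f} z {p[2]*1e3:.1f} fx {fx:.1f} fy {fy:.1f} fz {f[2]:.1f}")
sys.exit(p[2]<.0772 or fx<-14 or abs(fy)>10)
E
python3 drive.py '0.02 0 0.003 0 0 0 0;0.02 0 0.003 0 0 0 0;0.02 0 0.003 0 0 0 0' >/dev/null; python3 chk.py &&
python3 drive.py '0.02 0 0.0015 0 0 0 0;0.02 0 0.0015 0 0 0 0' >/dev/null && python3 chk.py &&
python3 drive.py '0.02 0 0.0015 0 0 0 0;0.02 0 0.0015 0 0 0 0' >/dev/null && python3 chk.py &&
python3 drive.py '0.02 0 0.0015 0 0 0 0;0.02 0 0.0015 0 0 0 0' >/dev/null && python3 chk.py &&
python3 drive.py '0.02 0 0.0015 0 0 0 0;0.02 0 0.0015 0 0 0 0' >/dev/null && python3 chk.py
```

```text
t 17.88 x -30.7 y -0.6 z 78.4 fx -5.2 fy 0.0 fz 6.3False
```

```bash
sed -i 's/sys.exit(\(.*\))$/sys.exit(int(\1))/' chk.py
python3 drive.py '0.02 0 0.0015 0 0 0 0;0.02 0 0.0015 0 0 0 0' >/dev/null && python3 chk.py &&
python3 drive.py '0.02 0 0.0015 0 0 0 0;0.02 0 0.0015 0 0 0 0' >/dev/null && python3 chk.py &&
python3 drive.py '0.02 0 0.0015 0 0 0 0;0.02 0 0.0015 0 0 0 0' >/dev/null && python3 chk.py &&
python3 drive.py '0.02 0 0.0015 0 0 0 0;0.02 0 0.0015 0 0 0 0' >/dev/null && python3 chk.py &&
python3 drive.py '0.02 0 0.0015 0 0 0 0;0.02 0 0.0015 0 0 0 0' >/dev/null && python3 chk.py &&
python3 drive.py '0.02 0 0.0015 0 0 0 0;0.02 0 0.0015 0 0 0 0' >/dev/null && python3 chk.py &&
python3 drive.py '0.02 0 0.0015 0 0 0 0;0.02 0 0.0015 0 0 0 0' >/dev/null && python3 chk.py &&
python3 drive.py '0.02 0 0.0015 0 0 0 0;0.02 0 0.0015 0 0 0 0' >/dev/null && python3 chk.py
```

```text
t 18.05 x -27.6 y -0.6 z 78.4 fx -6.4 fy -0.8 fz 8.0
t 18.22 x -24.8 y -0.5 z 78.3 fx -5.7 fy -0.1 fz 7.1
t 18.38 x -21.9 y -0.4 z 78.2 fx -6.0 fy -0.4 fz 5.7
t 18.55 x -18.1 y -0.4 z 78.1 fx -4.0 fy 0.9 fz 5.5
t 18.72 x -15.1 y -0.4 z 78.1 fx -5.0 fy -0.5 fz 5.3
t 18.88 x -12.1 y -0.3 z 78.2 fx -5.2 fy 0.3 fz 5.6
t 19.05 x -9.1 y -0.3 z 78.2 fx -5.0 fy -0.8 fz 5.7
t 19.22 x -6.1 y -0.3 z 78.2 fx -5.2 fy 0.6 fz 5.8
```

```bash
python3 drive.py '0.02 0 0.0015 0 0 0 0;0.02 0 0.0015 0 0 0 0' >/dev/null && python3 chk.py &&
python3 drive.py '0.02 0 0.0015 0 0 0 0;0.02 0 0.0015 0 0 0 0' >/dev/null && python3 chk.py &&
python3 drive.py '0.02 0 0.0015 0 0 0 0;0.02 0 0.0015 0 0 0 0' >/dev/null && python3 chk.py &&
python3 drive.py '0.02 0 0.0015 0 0 0 0;0.02 0 0.0015 0 0 0 0' >/dev/null && python3 chk.py &&
python3 drive.py '0.02 0 0.0015 0 0 0 0;0.02 0 0.0015 0 0 0 0' >/dev/null && python3 chk.py &&
python3 drive.py '0.02 0 0.0015 0 0 0 0;0.02 0 0.0015 0 0 0 0' >/dev/null && python3 chk.py &&
python3 drive.py '0.02 0 0.0015 0 0 0 0;0.02 0 0.0015 0 0 0 0' >/dev/null && python3 chk.py &&
python3 drive.py '0.02 0 0.0015 0 0 0 0;0.02 0 0.0015 0 0 0 0' >/dev/null && python3 chk.py &&
python3 drive.py '0.02 0 0.0015 0 0 0 0;0.02 0 0.0015 0 0 0 0' >/dev/null && python3 chk.py &&
python3 drive.py '0.02 0 0.0015 0 0 0 0;0.02 0 0.0015 0 0 0 0' >/dev/null && python3 chk.py
```

```text
t 19.38 x -3.1 y -0.3 z 78.1 fx -4.0 fy 0.4 fz 5.0
t 19.55 x -0.1 y -0.3 z 78.1 fx -4.7 fy -0.0 fz 5.2
t 19.72 x 2.9 y -0.2 z 78.1 fx -3.9 fy -0.4 fz 4.7
t 19.88 x 5.9 y -0.2 z 78.1 fx -4.9 fy -0.4 fz 5.2
t 20.05 x 8.9 y -0.2 z 78.1 fx -4.5 fy 0.0 fz 5.8
t 20.22 x 11.9 y -0.2 z 78.1 fx -4.4 fy 0.2 fz 5.2
t 20.38 x 15.0 y -0.2 z 78.1 fx -4.7 fy -0.4 fz 5.2
t 20.55 x 18.2 y -0.2 z 78.1 fx -3.4 fy -0.3 fz 4.3
t 20.72 x 21.2 y -0.2 z 78.1 fx -3.3 fy 0.3 fz 5.8
t 20.88 x 24.2 y -0.2 z 78.1 fx -4.6 fy -0.4 fz 5.2
```

```bash
python3 drive.py '0.02 0 0.0015 0 0 0 0;0.02 0 0.0015 0 0 0 0' >/dev/null && python3 chk.py &&
python3 drive.py '0.02 0 0.0015 0 0 0 0;0.02 0 0.0015 0 0 0 0' >/dev/null && python3 chk.py &&
python3 drive.py '0.02 0 0.0015 0 0 0 0;0.02 0 0.0015 0 0 0 0' >/dev/null && python3 chk.py &&
python3 drive.py '0.02 0 0.0015 0 0 0 0;0.02 0 0.0015 0 0 0 0' >/dev/null && python3 chk.py &&
python3 drive.py '0.02 0 0.0015 0 0 0 0;0.02 0 0.0015 0 0 0 0' >/dev/null && python3 chk.py &&
python3 drive.py '0.02 0 0.0015 0 0 0 0;0.02 0 0.0015 0 0 0 0' >/dev/null && python3 chk.py
```

```text
t 21.05 x 27.0 y -0.1 z 78.1 fx -4.2 fy -0.4 fz 5.6
t 21.22 x 29.7 y -0.0 z 78.1 fx -6.0 fy -0.7 fz 6.1
t 21.38 x 32.3 y 0.1 z 78.0 fx -6.0 fy -0.0 fz 5.9
t 21.55 x 36.6 y 0.6 z 77.0 fx -0.4 fy 0.9 fz -2.3
```

Felt at x ≈ 36.6: z fell and the floor reaction vanished. Now following it down.

```bash
python3 drive.py '0.02 0 0 0.002 0 0 0;0.02 0 0 0 0 0 0' >/dev/null ; python3 chk.py
python3 drive.py '0.02 0 0 0.001 0 0 0;0.02 0 0 0 0 0 0' >/dev/null ; python3 chk.py
```

```text
t 21.72 x 36.2 y 1.5 z 74.1 fx -0.0 fy -0.5 fz -2.3
t 21.88 x 36.0 y 1.1 z 73.6 fx 0.9 fy 0.1 fz -2.1
```

```bash
python3 drive.py '0.02 0 0 0.0015 0 0 0;0.02 0 0 0 0 0 0;0.02 0 0 0 0 0 0' >/dev/null ; python3 chk.py
python3 drive.py '0.02 0 0 0.0015 0 0 0;0.02 0 0 0 0 0 0;0.02 0 0 0 0 0 0' >/dev/null ; python3 chk.py
python3 drive.py '0.02 0 0 0.0007 0 0 0;0.02 0 0 0 0 0 0;0.02 0 0 0 0 0 0' >/dev/null ; python3 chk.py
```

```text
t 22.13 x 36.0 y 0.6 z 72.9 fx -0.3 fy -0.3 fz -3.4
t 22.38 x 36.0 y 0.5 z 71.5 fx -0.7 fy -0.4 fz -3.8
t 22.63 x 36.0 y 0.4 z 70.9 fx 0.2 fy 0.6 fz -2.8
```

```bash
python3 drive.py '0.02 0 0 0.0007 0 0 0;0.02 0 0 0 0 0 0;0.02 0 0 0 0 0 0' >/dev/null ; python3 chk.py
python3 drive.py '0.02 0 0 0.0007 0 0 0;0.02 0 0 0 0 0 0;0.02 0 0 0 0 0 0' >/dev/null ; python3 chk.py
```

```text
t 22.88 x 36.1 y 0.4 z 70.2 fx 0.5 fy 0.2 fz -3.1
t 23.13 x 36.2 y 0.3 z 70.2 fx -1.1 fy 1.4 fz 3.2
```

The groove bottom is reached at z 70.2, 8 mm below the floor. Releasing and withdrawing.

```bash
python3 drive.py '0.085 0 0 0 0 0 0;0.085 0 0 0 0 0 0;0.085 0 0 0 0 0 0;0.085 0 0 0 0 0 0;0.085 0 0 0 0 0 0'
python3 drive.py '0.085 0 0 0 0 0 0;0.085 0 0 -0.01 0 0 0;0.085 0 0 -0.03 0 0 0;0.085 0 0 -0.03 0 0 0;0.085 0 0 -0.03 0 0 0'
python3 drive.py '0.085 0 0 -0.03 0 0 0;0.085 0 0 -0.02 0 0 0;0.085 0 0 0 0 0 0'
python3 - <<'E'
from h import *
S=cam("side")
cv2.imwrite("pics/f.png",cv2.resize(S["img"][130:360,260:420],None,fx=3,fy=2.6,interpolation=cv2.INTER_CUBIC))
P=np.array([.5266,.234,.104])+.0362*np.array([.286,.958,0]);print(proj(S,P),(proj(S,P)-[260,130])*[3,2.6])
E
```

```text
t: 23.55
position: [0.5366, 0.2687, 0.0695]
ee_rot: [0.449, 3.109, 0.0]
contact_force: [0.1, -0.3, 0.9]
width: 0.0847
finger_force: 0.0
t: 23.97
position: [0.5361, 0.2685, 0.1707]
ee_rot: [-0.449, -3.108, 0.001]
contact_force: [0.6, -0.7, -0.3]
width: 0.0849
finger_force: 0.0
t: 24.22
position: [0.5402, 0.2703, 0.2267]
ee_rot: [0.447, 3.099, 0.01]
contact_force: [0.7, -0.1, 0.5]
width: 0.0849
finger_force: 0.0
[330.987  283.0815] [212.9611 398.0118]
```

View pics/f.png

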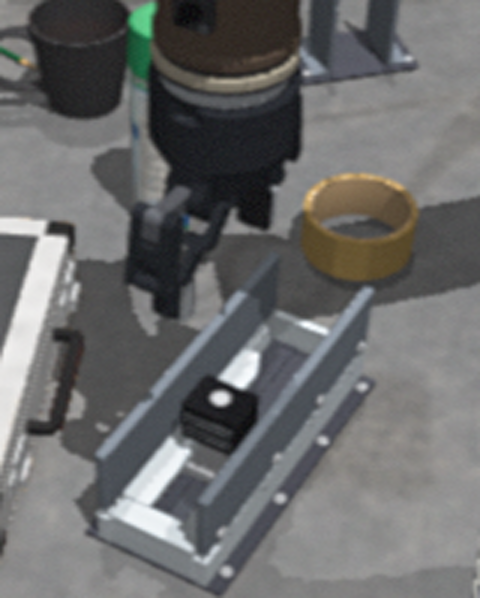

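The key is in the groove, upright and let go. Its dot is at (220,398) in the crop, against a predicted (213,398), and the can, mug and tape appear unmoved. Handing in.

```bash
python3 -c "
from workcell import arm, imaging
print(arm.hand_in())"
```

```text
the job is handed in; nothing more can be done
None
```

The key is down in the hidden groove at about rail x = +36 mm, upright and let go. The can, mug and tape look unmoved in the last picture, and I handed the job in at about 24 s. The hand-in returned no verdict.

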